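Thread the return spring over a spice grinder's rod

ROBOT

A 6-joint arm with a two-finger parallel gripper is mounted at the origin on the work surface. World frame = base frame: x ahead of the robot, y to its left, z up, the work surface at z = 0. Lengths are in m, angles in rad, forces in N, time in s.
With the tool pointing down it reaches from about 0.4 to 0.825 m from the base axis. Payload 7 kg.
Tool frame: the origin (TCP) lies on the centre line of the jaws, within the pads' length; the fingertips stand 22 mm ahead of it and the grasp point (between the pads) lies 3 mm ahead of it; z points along the fingers, y is the line along which they close (so a half turn about z gives the same grasp; the last joint's range is limited). The gripper opens to 88 mm and grips with 3 to 60 N. Pads are 19 mm wide; open, the fingers measure 130 mm over their backs; the gripper's body (78 mm by 193 mm) begins 47 mm behind the grasp point.
Start: joints at [-0.832, 0.359, 0.012, 0, -1.224, -0.288], TCP at [0.294, -0.608, 0.223] pointing down, gripper open.
Joint ranges: [-3.07, 3.07], [-1.43, 2.12], [-1.02, 1.25], [-3.03, 1.67], [-3.05, -0], [-3.03, 3.03]. Speed limits (rad/s): [2.39, 2.39, 3.01, 3.14, 3.14, 3.14].

INTERFACE

Orientations are given as [roll, pitch, yaw] about the fixed x, y, z axes, in that order (R = Rz(yaw) Ry(pitch) Rx(roll)).
In Python, from station import monitor, viewer, order gives the robot as it stands. The module is installed in compiled form; this text tells all that it offers.
- The arm moves only by the tool servo_tool, never from a script. Its argument "targets" is a list of rows, each an object with "angular": the turn, a rotation vector about the tool's x, y, z in degrees, a list of three; "xyz": the shift along the tool's x, y, z in cm, a list of three; "claw": the finger opening in cm, from 0 to 8.76. A call has 1 to 20 rows; each row shifts and turns the commanded pose from where the row before left it, along the tool's axes as they then stand; what a row does not reach is not made up. A row lasts 1/10 s, in which the tool goes at most 50 mm and 8.59 degrees, less where a joint would pass 70% of its speed; a pose out of reach is approached as far as the arm can. A call is refused whole if a number of a shift passes 5 or a number of a turn 8.59, either way. A call with a gripper value outside its range is refused whole. The fingers move at their own pace and stop on an object; "force" is the grip in N (left out, the last holds). Time passes only in rows, so rows that do not move let the fingers close. It gives the time, the measured TCP pose, the force, the opening and the grip force at its end, in the units of the state.
- monitor.get_state(): the state, without advancing time (a new reading comes with each control period).
- viewer.grab_frame(name): name is "scene" or "side" or "wrist"; returns a dict with "color" (400x640x3 uint8, blue, green, red), "fovy" (degrees; the focal length in pixels is half the picture's height over the tangent of half this angle, whatever the lens; pixels are square), "cx", "cy" (the principal point, pixels), "k1" (the pictures are not rectified: a ray, as slopes to the right and down, at radius r is drawn at 1 + k1 r^2 times it, then the intrinsics apply), "R" (3x3) and "t" (3): a world point X has camera coordinates R X + t. Camera axes: x right, y down, z forward; pixel columns grow to the right and rows downward; lengths in m; the calibration is good to about 2 mm. A picture is of the moment at which its call begins. There is no depth.
- order.job_done(): hands the job in; it is judged then, once.
The state is a dict: "t": time; "q": joint angles; "qd": joint speeds; "joint_efforts": joint torques, N m; "eef_pos": TCP position; "ee_rot": TCP orientation; "force": force on the tool from outside, world axes, zero at the start; "moment": the same for the moment, N m; "width": finger opening in m; "gripper_force": force on a finger pad.
Only numpy, scipy, OpenCV 4.12 (cv2) and the standard library are available. Lean on these libraries where they do the work, as an engineer would, in place of code of your own. Each camera call takes 0.05 s, during which the arm holds its last target. There are 200 camera calls.

TASK

The push-down spice grinder on the table is being put back together. Take the taller of the two coil springs and thread it over the upright steel rod of the grinder's wooden lower half, twisting it slightly if the coils snag, and lower it gently, without dropping it, until it stands fully down and upright on the wood; then let go. Keep the grinder standing and leave the shorter spring where it is.

Things in the scene. Friction and masses are not known exactly. Their poses are not given: they have to be found in the camera images.
- tall_spring_center (a point): centre (on the axis, half-way up) of the tall loose steel compression spring: 70 mm long, 42 mm outside and 34 mm inside diameter, round wire 4 mm thick, 5 open coils 13 mm apart between two flat end coils, about 80 g; it stands upright on the table on one end, so this point is 35 mm above the table; z is the spring's axis. Stiff; grip it across its diameter like a tube.
- rod_tip (a point): top end, on the axis, of the upright steel push rod of the grinder's lower half: rod 14 mm in diameter, standing 55 mm out of the middle of the wood, its last 9 mm tapering to 6 mm; z is up along the rod. This point is 85 mm above the table. With the spring fully down on the wood around the rod, the spring's centre is 20 mm below this point.
- grinder: lower half of the spice grinder: a round turned foot of dark wood, 92 mm across at the table and 74 mm across its flat top, 30 mm high, with the steel rod standing up from its middle; loose on the table, about 0.7 kg. Origin at the centre of its underside, z up. The spring belongs on the flat top.
- short_spring_center (a point): centre (on the axis, half-way up) of the shorter steel spring, the wrong one: same wire and diameters as the tall one but only 35 mm long; it stands upright on the table, this point 17.5 mm above it; z is its axis.
There are look-alikes about, which are no part of the job. What is meant by the grinder is not orange or pink, and is the smaller of those in its own colour.

How it is judged:
At the end, for the whole second after the job is handed in: The tall spring stands around the rod at rest: its centre within 15 mm of the rod's axis sideways and 14 to 26 mm below the rod's end (fully down is 20 mm), its axis within 10 degrees of the rod's; the grinder's lower half stands upright within 6 degrees (horizontal distance between tall_spring_center and rod_tip below 0.015 m and z of tall_spring_center in the frame of rod_tip between -0.026 and -0.014 m and angle between the z axis of tall_spring_center and the z axis of rod_tip, either way round below 0.18 rad and angle between rod_tip's own z axis and vertical below 0.1 rad and linear speed of tall_spring below 0.02 m/s); the robot touches nothing.
It fails at once if the tall spring is dropped onto the grinder (faster than 0.6 m/s over or around the rod) (horizontal distance between tall_spring_center and rod_tip below 0.03 m and z of tall_spring_center in the frame of rod_tip below 0.06 m and linear speed of tall_spring above 0.6 m/s).
It fails at once if the shorter spring is moved more than 30 mm (distance of short_spring_center from where it was at the start of the episode above 0.03 m).
It fails at once if the grinder's lower half is tipped by more than 30 degrees (angle between rod_tip's own z axis and vertical above 0.52 rad).
It also fails if it takes over 35 s, if anything falls off the work surface, if the arm or the gripper's body presses on something with over 40 N, if the wrist force passes 120 N, or if a joint passes its speed limit or range.

## Working session

There is one attempt and no reset: what is moved stays moved. The work goes in short steps, Python scripts to look and compute and a tool call to move; the robot and the scene stay as the last step left them, time stands still between calls to the robot, and variables do not carry over. Pictures are saved under pics/ and viewed, at most 10 in all, crops included, and the job is handed in when it is done.

Besides the shell and the picture viewer there is one more tool, called after "Request:" as name(argument=value, ...) on one line, values as JSON. servo_tool: Moves the arm, as the interface text tells. Its arguments: {"type":"object","properties":{"targets":{"type":"array"},"force":{"type":"number"}},"required":["targets"]}

```bash
mkdir -p pics; cat > h.py <<'E'
import numpy as np, cv2, pickle
from station import monitor, viewer, order
def grab(n,tag):
    f=viewer.grab_frame(n); cv2.imwrite(f'pics/{tag}.png',f['color']); pickle.dump(f,open(f'pics/{tag}.pkl','wb')); return f
def load(tag): return pickle.load(open(f'pics/{tag}.pkl','rb'))
def K(f):
    F=200/np.tan(np.radians(f['fovy'])/2); return np.array([[F,0,f['cx']],[0,F,f['cy']],[0,0,1]])
def ray(f,px):
    k=np.array([f['k1'],0,0,0,0.])
    n=cv2.undistortPoints(np.array([[px]],float),K(f),k)[0,0]
    R=np.array(f['R']);return -R.T@np.array(f['t']), R.T@np.array([n[0],n[1],1])
def onz(f,px,z):
    c,d=ray(f,px); return c+d*(z-c[2])/d[2]
def tri(L):
    A=np.zeros((3,3));b=np.zeros(3)
    for f,p in L:
        c,d=ray(f,p);d=d/np.linalg.norm(d);M=np.eye(3)-np.outer(d,d);A+=M;b+=M@c
    return np.linalg.solve(A,b)
def proj(f,X):
    return cv2.projectPoints(np.array([X],float),cv2.Rodrigues(np.array(f['R']))[0],np.array(f['t'],float),K(f),np.array([f['k1'],0,0,0,0.]))[0][0,0]
E
python3 - <<'E'
from h import *
a=grab('scene','s0');b=grab('side','d0');c=grab('wrist','w0')
for f in(a,b,c):print(f['fovy'],f['k1'],-np.array(f['R']).T@f['t'])
print(monitor.get_state())
E
```

```text
47.71529536134874 0.023822206045452536 [1.24945813 0.12173622 1.04028458]
57.210443988847416 -0.00017456009628145336 [0.41305022 0.49961992 0.66378774]
59.060439347080596 -0.020592104167471814 [ 0.22507039 -0.64129998  0.38352271]
{'t': 0.15, 'q': array([-8.31883885e-01,  3.59233335e-01,  1.12554086e-02, -2.16321107e-04,
       -1.22411498e+00, -2.88122650e-01]), 'qd': array([-0.00077702, -0.00083893,  0.00211381,  0.00149467,  0.0015165 ,
        0.0004057 ]), 'joint_efforts': array([ 7.27613970e-04, -5.83280039e+01,  2.93290830e+01,  7.00120389e+00,
        8.74220452e-03, -1.05408858e-04]), 'eef_pos': array([ 0.29388931, -0.60723874,  0.22253167]), 'ee_rot': array([ 3.14029173e+00, -1.73455028e-04, -2.69087638e+00]), 'force': array([-0.52768162, -0.22202471,  0.07000893]), 'moment': array([-0.05358774, -0.03665834, -0.02443866]), 'gripper_force': 0.0, 'width': 0.08740088829712292}
```

View pics/s0.png

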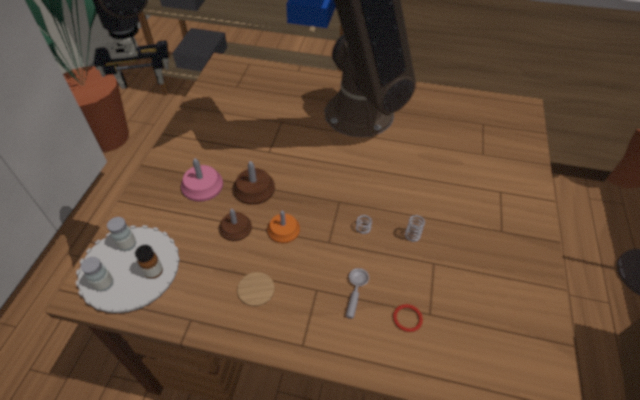

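View pics/d0.png

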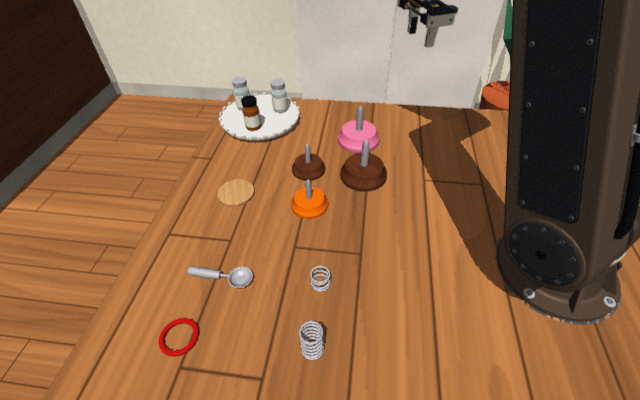

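Bases in scene/side: pink (202,182)/(358,135), large brown (253,185)/(363,173), small brown (235,226)/(308,167), orange (283,228)/(310,203). The one meant is the small brown one: it is dark wood and the smaller of the two browns. The tall spring is at (415,229)/(312,341) and the short one at (364,225)/(320,279). I'll confirm this in one enlarged crop.

```bash
python3 - <<'E'
from h import *
a=load('s0')['color'];b=load('d0')['color']
r=lambda im,x,y,w,h,s:cv2.resize(im[y:y+h,x:x+w],None,fx=s,fy=s,interpolation=cv2.INTER_CUBIC)
top=np.hstack([r(a,210,150,100,75,4)[:300],r(a,350,190,100,75,4)])
top=np.hstack([r(a,210,175,100,75,4),r(a,345,190,100,75,4)])
bot=np.hstack([r(b,280,135,100,75,4),r(b,270,295,100,75,4)])
cv2.imwrite('pics/c1.png',np.vstack([top,bot]))
E
```

```text
(no output)
```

View pics/c1.png

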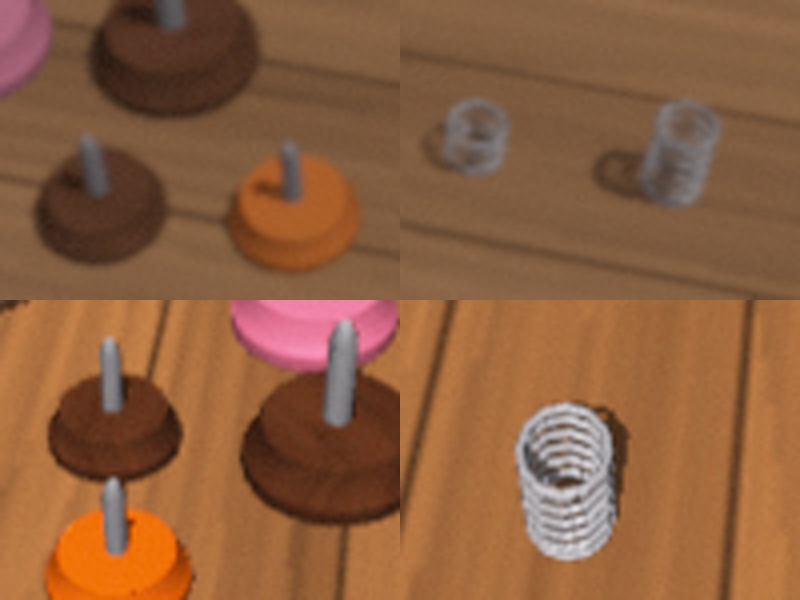

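The crop confirms it: small brown grinder, rod tip at scene (232,209) and side (307,145). The tall spring's top ring is centred at scene (416.5,221) and side (311,332).

```bash
python3 - <<'E'
from h import *
a=load('s0');b=load('d0')
for n,p,q,z in(('rod',(232,209.5),(307,145.5),.085),('rodbase',(233.7,223),(308,162),.03),('sptop',(416.5,221.2),(311.3,331.7),.07),('spbot',(413,236),(313,349.5),.0),('short',(364.5,219),(320,272),.035),('bigbrown',(253,185),(363,173),.02),('orange',(282.5,211),(308.5,180),.08)):
    print(n,tri([(a,p),(b,q)]).round(4),onz(a,p,z).round(4),onz(b,q,z).round(4))
s=monitor.get_state();print(s['eef_pos'],s['ee_rot'])
E
```

```text
rod [ 0.5717 -0.2543  0.083 ] [ 0.5724 -0.2541  0.085 ] [ 0.5714 -0.2507  0.085 ]
rodbase [ 0.573  -0.2576  0.0239] [ 0.5772 -0.2552  0.03  ] [ 0.5714 -0.2506  0.03  ]
sptop [0.4816 0.2321 0.0663] [0.4842 0.2314 0.07  ] [0.4814 0.2342 0.07  ]
spbot [ 0.4812  0.2347 -0.0023] [0.4829 0.2344 0.    ] [0.481  0.2356 0.    ]
short [0.4872 0.0954 0.04  ] [0.4827 0.0947 0.035 ] [0.4882 0.0931 0.035 ]
bigbrown [ 0.4201 -0.2505  0.0107] [ 0.4237 -0.2501  0.02  ] [ 0.4219 -0.235   0.02  ]
orange [ 0.5456 -0.1213  0.0848] [ 0.542  -0.1226  0.08  ] [ 0.5467 -0.1264  0.08  ]
[ 0.29388931 -0.60723874  0.22253167] [ 3.14029173e+00 -1.73455028e-04 -2.69087638e+00]
```

Request:
servo_tool(targets=[{"xyz": [-3.1,2.5,0],"angular": [0,0,0],"claw": 8.7},{"xyz": [-3.1,2.5,0],"angular": [0,0,0],"claw": 8.7},{"xyz": [-3.1,2.5,0],"angular": [0,0,0],"claw": 8.7},{"xyz": [-3.1,2.5,0],"angular": [0,0,0],"claw": 8.7},{"xyz": [-3.1,2.5,0],"angular": [0,0,0],"claw": 8.7},{"xyz": [-3.1,2.5,0],"angular": [0,0,0],"claw": 8.7},{"xyz": [-3.1,2.5,0],"angular": [0,0,0],"claw": 8.7},{"xyz": [-3.1,2.5,0],"angular": [0,0,0],"claw": 8.7},{"xyz": [-3.1,2.5,0],"angular": [0,0,0],"claw": 8.7},{"xyz": [-3.1,2.5,0],"angular": [0,0,0],"claw": 8.7},{"xyz": [-3.1,2.5,0],"angular": [0,0,0],"claw": 8.7},{"xyz": [-3.1,2.5,0],"angular": [0,0,0],"claw": 8.7},{"xyz": [-3.1,2.5,0],"angular": [0,0,0],"claw": 8.7},{"xyz": [-3.1,2.5,0],"angular": [0,0,0],"claw": 8.7}])

```text
t: 1.55
eef_pos: [0.5325, -0.1018, 0.2233]
ee_rot: [3.141, 0.0, -2.691]
force: [1.0, -1.1, 0.1]
width: 0.087
gripper_force: 0.0
```

Request:
servo_tool(targets=[{"xyz": [-1.1,3.6,0],"angular": [0,0,0],"claw": 8.7},{"xyz": [-1.1,3.6,0],"angular": [0,0,0],"claw": 8.7},{"xyz": [-1.1,3.6,0],"angular": [0,0,0],"claw": 8.7},{"xyz": [-1.1,3.6,0],"angular": [0,0,0],"claw": 8.7},{"xyz": [-1.1,3.6,0],"angular": [0,0,0],"claw": 8.7},{"xyz": [-1.1,3.6,0],"angular": [0,0,0],"claw": 8.7},{"xyz": [-1.1,3.6,0],"angular": [0,0,0],"claw": 8.7},{"xyz": [-1.1,3.6,0],"angular": [0,0,0],"claw": 8.7},{"xyz": [-1.1,3.6,0],"angular": [0,0,0],"claw": 8.7},{"xyz": [0,0,0],"angular": [0,0,0],"claw": 8.7}])

```text
t: 2.55
eef_pos: [0.4797, 0.2348, 0.2229]
ee_rot: [3.141, 0.0, -2.688]
force: [-0.2, -0.0, -0.4]
width: 0.0871
gripper_force: 0.0
```

```bash
python3 - <<'E'
from h import *
f=grab('wrist','w1');print(proj(f,[.482,.233,.07]),proj(f,[.482,.233,0]));print(monitor.get_state())
E
```

```text
[317.49347537 184.74143951] [317.86785477 169.43717912]
{'t': 2.6, 'q': array([ 8.20229642e-01,  1.26017093e-01, -2.99629228e-01, -1.72737522e-04,
       -1.14583578e+00, -1.93723931e+00]), 'qd': array([-0.03796736, -0.01189573, -0.01745533, -0.00055732, -0.00530292,
        0.0218268 ]), 'joint_efforts': array([  1.16082519, -38.21181178,  28.8929522 ,   6.74043864,
         0.04128461,  -0.32436864]), 'eef_pos': array([0.47958926, 0.23309738, 0.22283359]), 'ee_rot': array([-3.14149382e+00, -6.96618415e-04, -2.68787730e+00]), 'force': array([ 0.7939984 , -0.26910103, -0.5580893 ]), 'moment': array([-0.11987343,  0.02117219,  0.0232114 ]), 'gripper_force': 0.0, 'width': 0.08699418303622088}
```

View pics/w1.png

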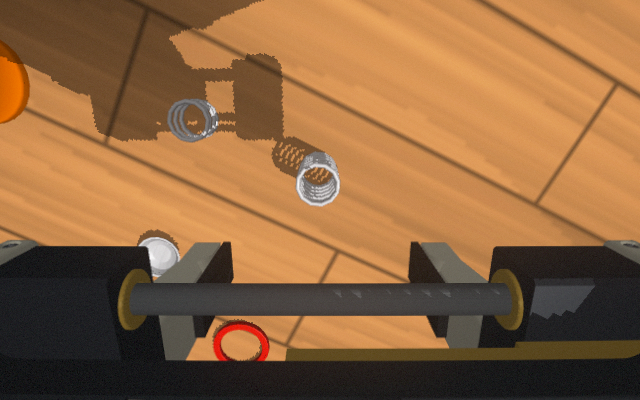

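The wrist view shows the spring's top ring centred at (318,184), matching the prediction of (317.5,184.7). I'll descend and grip.

Request:
servo_tool(targets=[{"xyz": [-0.2,-0.1,2.5],"angular": [0,0,0],"claw": 8.7},{"xyz": [0,0,2.5],"angular": [0,0,0],"claw": 8.7},{"xyz": [0,0,2.5],"angular": [0,0,0],"claw": 8.7},{"xyz": [0,0,2.5],"angular": [0,0,0],"claw": 8.7},{"xyz": [0,0,2.5],"angular": [0,0,0],"claw": 8.7},{"xyz": [0,0,1.5],"angular": [0,0,0],"claw": 8.7},{"xyz": [0,0,1.5],"angular": [0,0,0],"claw": 8.7},{"xyz": [0,0,1.5],"angular": [0,0,0],"claw": 8.7},{"xyz": [0,0,0],"angular": [0,0,0],"claw": 8.7},{"xyz": [0,0,0],"angular": [0,0,0],"claw": 6},{"xyz": [0,0,0],"angular": [0,0,0],"claw": 5},{"xyz": [0,0,0],"angular": [0,0,0],"claw": 4},{"xyz": [0,0,0],"angular": [0,0,0],"claw": 3.5},{"xyz": [0,0,0],"angular": [0,0,0],"claw": 3.5},{"xyz": [0,0,0],"angular": [0,0,0],"claw": 3.5},{"xyz": [0,0,0],"angular": [0,0,0],"claw": 3.5}], force=20)

```text
t: 4.2
eef_pos: [0.4825, 0.2314, 0.0534]
ee_rot: [3.141, 0.0, -2.691]
force: [-0.7, 0.3, 1.3]
width: 0.0398
gripper_force: 20.0
```

Request:
servo_tool(targets=[{"xyz": [0,0,-1],"angular": [0,0,0],"claw": 3.5},{"xyz": [0,0,-2],"angular": [0,0,0],"claw": 3.5},{"xyz": [0,0,-2.5],"angular": [0,0,0],"claw": 3.5},{"xyz": [0,0,-2.5],"angular": [0,0,0],"claw": 3.5},{"xyz": [0,0,-2.5],"angular": [0,0,0],"claw": 3.5},{"xyz": [0,0,-2.5],"angular": [0,0,0],"claw": 3.5},{"xyz": [0,0,-2],"angular": [0,0,0],"claw": 3.5},{"xyz": [0,0,-1],"angular": [0,0,0],"claw": 3.5},{"xyz": [0,0,0],"angular": [0,0,0],"claw": 3.5}])

```text
t: 5.1
eef_pos: [0.4828, 0.2317, 0.2148]
ee_rot: [3.141, 0.003, -2.691]
force: [-0.2, 0.5, -1.6]
width: 0.0403
gripper_force: 20.0
```

Request:
servo_tool(targets=[{"xyz": [0.4,-1.5,0],"angular": [0,0,0],"claw": 3.5},{"xyz": [0.8,-3,0],"angular": [0,0,0],"claw": 3.5},{"xyz": [0.8,-3,0],"angular": [0,0,0],"claw": 3.5},{"xyz": [0.8,-3,0],"angular": [0,0,0],"claw": 3.5},{"xyz": [0.8,-3,0],"angular": [0,0,0],"claw": 3.5},{"xyz": [0.8,-3,0],"angular": [0,0,0],"claw": 3.5},{"xyz": [0.8,-3,0],"angular": [0,0,0],"claw": 3.5},{"xyz": [0.8,-3,0],"angular": [0,0,0],"claw": 3.5},{"xyz": [0.8,-3,0],"angular": [0,0,0],"claw": 3.5},{"xyz": [0.8,-3,0],"angular": [0,0,0],"claw": 3.5},{"xyz": [0.8,-3,0],"angular": [0,0,0],"claw": 3.5},{"xyz": [0.8,-3,0],"angular": [0,0,0],"claw": 3.5},{"xyz": [0.8,-3,0],"angular": [0,0,0],"claw": 3.5},{"xyz": [0.8,-3,0],"angular": [0,0,0],"claw": 3.5},{"xyz": [0.8,-3,0],"angular": [0,0,0],"claw": 3.5},{"xyz": [0.8,-3,0],"angular": [0,0,0],"claw": 3.5},{"xyz": [0.5,-1.0,0],"angular": [0,0,0],"claw": 3.5},{"xyz": [0,0,0],"angular": [0,0,0],"claw": 3.5},{"xyz": [0,0,0],"angular": [0,0,0],"claw": 3.5}])

```text
t: 7.0
eef_pos: [0.5723, -0.2524, 0.2122]
ee_rot: [3.14, -0.001, -2.692]
force: [0.6, 1.0, -0.6]
width: 0.0397
gripper_force: 20.0
```

```bash
python3 - <<'E'
from h import *
a=grab('scene','s2');b=grab('side','d2');w=grab('wrist','w2')
s=monitor.get_state();print(s['eef_pos'],s['ee_rot'],s['width'])
r=lambda im,x,y,w,h,s:cv2.resize(im[y:y+h,x:x+w],None,fx=s,fy=s,interpolation=cv2.INTER_CUBIC)
cv2.imwrite('pics/c2.png',np.vstack([np.hstack([r(a['color'],190,150,100,75,4),r(b['color'],260,90,100,75,4)]),r(w['color'],160,60,320,120,2.5)]))
E
```

```text
[ 0.57306908 -0.25158956  0.21322   ] [ 3.14138188e+00 -4.80974230e-05 -2.68980078e+00] 0.039979058842319254
```

View pics/c2.png

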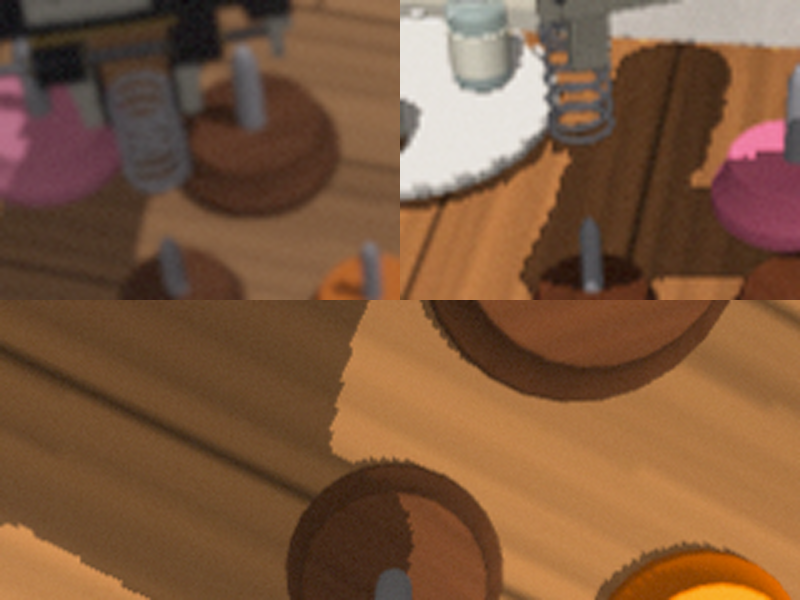

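```bash
python3 - <<'E'
from h import *
w=load('w2');c=w['color'];b=load('d2')
for p in([.572,-.253,.085],[.572,-.253,.03],[.573,-.2516,.085],[.573,-.2516,.14]):print(p,proj(w,p),proj(b,p))
cv2.imwrite('pics/c3.png',cv2.resize(c[110:260,220:420],None,fx=4,fy=4,interpolation=cv2.INTER_CUBIC))
E
```

```text
[0.572, -0.253, 0.085] [319.43279594 188.88693371] [306.92778977 144.94961097]
[0.572, -0.253, 0.03] [319.45232243 174.927401  ] [307.94476504 161.4093457 ]
[0.573, -0.2516, 0.085] [320.40758683 190.61272952] [306.45518462 145.249779  ]
[0.573, -0.2516, 0.14] [320.58850393 210.89697852] [305.32842458 127.35815862]
```

View pics/c3.png

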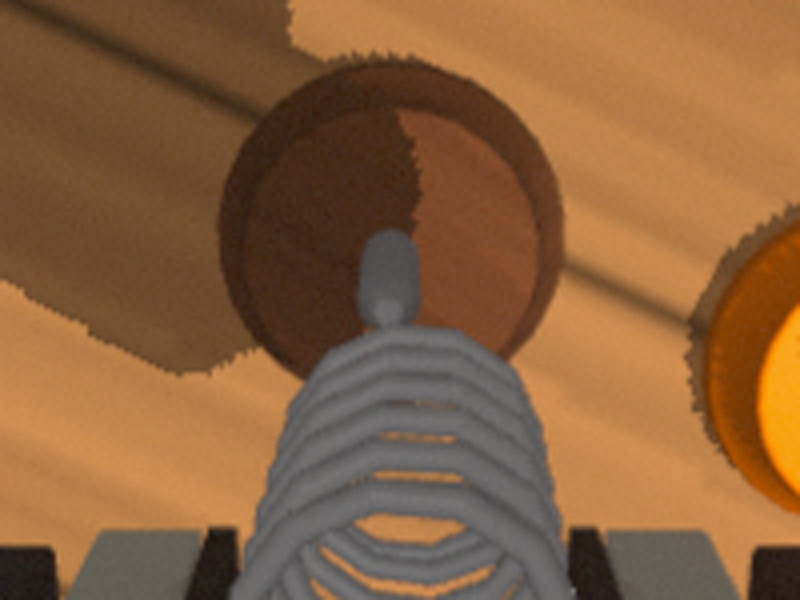

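```bash
python3 - <<'E'
from h import *
w=load('w2');s=load('s2');d=load('d2')
R=lambda v:(np.array([np.dot(v[:2],[-.9,-.435]),np.dot(v[:2],[-.435,.9])])*100).round(2)
T=np.array([.5728,-.252,.213])
tip=onz(w,(317.3,188.3),.085);print('tip',tip,R(tip-T))
print('s2 tip',onz(s,(190+42,150+59.8),.085),'d2',onz(d,(260+47.5,90+55),.085), tri([(w,(317.3,188.3)),(s,(232,209.8)),(d,(307.5,145))]))
far=onz(w,(323,192.5),.159);print('far edge rel tool (expect x -2.1)',R(far-T))
print('bottom side',R(onz(d,(305.7,121.5),.16)-T))
E
```

```text
tip [ 0.57232315 -0.25484595  0.085     ] [ 0.17 -0.24]
s2 tip [ 0.57337407 -0.25375445  0.085     ] d2 [ 0.57048972 -0.25296254  0.085     ] [ 0.57188176 -0.25470597  0.08341664]
far edge rel tool (expect x -2.1) [1.81 0.17]
bottom side [0.03 0.52]
```

Wrist view: the rod tip is at (317,188) and the spring's bottom ring centre at column ~323. The correction is about +0.3 cm in tool x and -0.4 cm in tool y.

Request:
servo_tool(targets=[{"xyz": [0.3,-0.4,0],"angular": [0,0,0],"claw": 3.5},{"xyz": [0,0,1.5],"angular": [0,0,0],"claw": 3.5},{"xyz": [0,0,2],"angular": [0,0,0],"claw": 3.5},{"xyz": [0,0,2],"angular": [0,0,0],"claw": 3.5},{"xyz": [0,0,1],"angular": [0,0,0],"claw": 3.5},{"xyz": [0,0,0],"angular": [0,0,0],"claw": 3.5},{"xyz": [0,0,0],"angular": [0,0,0],"claw": 3.5}])

```text
t: 7.85
eef_pos: [0.5727, -0.2574, 0.149]
ee_rot: [-3.141, 0.0, -2.69]
force: [-0.7, -0.3, -0.9]
width: 0.0395
gripper_force: 20.0
```

```bash
python3 - <<'E'
from h import *
a=grab('scene','s3');b=grab('side','d3');w=grab('wrist','w3')
s=monitor.get_state();print(s['eef_pos'],s['ee_rot'],s['width'])
r=lambda im,x,y,w,h,s:cv2.resize(im[y:y+h,x:x+w],None,fx=s,fy=s,interpolation=cv2.INTER_CUBIC)
cv2.imwrite('pics/c4.png',np.vstack([np.hstack([r(a['color'],190,170,80,60,5),r(b['color'],270,110,80,60,5)]),r(w['color'],160,130,320,120,2.5)]))
E
```

```text
[ 0.57294414 -0.25748819  0.14945354] [-3.14042527e+00  1.39831988e-03 -2.69058766e+00] 0.03951474582132651
```

View pics/c4.png

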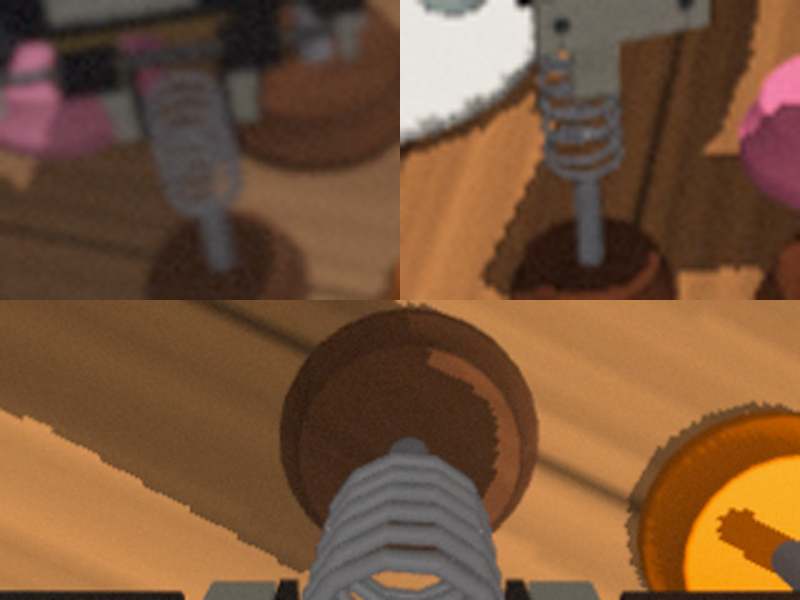

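All three views show the spring centred over the rod, with only about 1 px of offset. I'll lower it slowly.

Request:
servo_tool(targets=[{"xyz": [0,0,1],"angular": [0,0,0],"claw": 3.5},{"xyz": [0,0,1],"angular": [0,0,0],"claw": 3.5},{"xyz": [0,0,1],"angular": [0,0,0],"claw": 3.5},{"xyz": [0,0,1],"angular": [0,0,0],"claw": 3.5},{"xyz": [0,0,1],"angular": [0,0,0],"claw": 3.5},{"xyz": [0,0,0.5],"angular": [0,0,0],"claw": 3.5},{"xyz": [0,0,0.5],"angular": [0,0,0],"claw": 3.5},{"xyz": [0,0,0.2],"angular": [0,0,0],"claw": 3.5},{"xyz": [0,0,0.2],"angular": [0,0,0],"claw": 3.5},{"xyz": [0,0,0],"angular": [0,0,0],"claw": 3.5},{"xyz": [0,0,0],"angular": [0,0,0],"claw": 3.5}])

```text
t: 9.1
eef_pos: [0.5725, -0.2574, 0.0846]
ee_rot: [-3.141, 0.0, -2.691]
force: [-0.2, 0.1, -1.3]
width: 0.0401
gripper_force: 20.0
```

Not touching yet, so I'll lower it a bit more.

Request:
servo_tool(targets=[{"xyz": [0,0,0.1],"angular": [0,0,0],"claw": 3.5},{"xyz": [0,0,0.1],"angular": [0,0,0],"claw": 3.5},{"xyz": [0,0,0],"angular": [0,0,0],"claw": 3.5},{"xyz": [0,0,0],"angular": [0,0,0],"claw": 3.5}])

```text
t: 9.5
eef_pos: [0.5728, -0.2574, 0.0833]
ee_rot: [-3.141, 0.001, -2.69]
force: [-1.5, 1.2, 4.9]
width: 0.0399
gripper_force: 20.0
```

Contact with the wood at about 5 N. I'll release and go up.

Request:
servo_tool(targets=[{"xyz": [0,0,0],"angular": [0,0,0],"claw": 4.4},{"xyz": [0,0,0],"angular": [0,0,0],"claw": 5},{"xyz": [0,0,0],"angular": [0,0,0],"claw": 6},{"xyz": [0,0,0],"angular": [0,0,0],"claw": 7},{"xyz": [0,0,0],"angular": [0,0,0],"claw": 7},{"xyz": [0,0,0],"angular": [0,0,0],"claw": 7},{"xyz": [0,0,-0.5],"angular": [0,0,0],"claw": 7},{"xyz": [0,0,-1],"angular": [0,0,0],"claw": 7},{"xyz": [0,0,-2],"angular": [0,0,0],"claw": 7},{"xyz": [0,0,-3],"angular": [0,0,0],"claw": 7},{"xyz": [0,0,-3],"angular": [0,0,0],"claw": 7},{"xyz": [0,0,-3],"angular": [0,0,0],"claw": 7},{"xyz": [0,0,0],"angular": [0,0,0],"claw": 7},{"xyz": [0,0,0],"angular": [0,0,0],"claw": 7}])

```text
t: 10.9
eef_pos: [0.5727, -0.2574, 0.2089]
ee_rot: [-3.14, 0.002, -2.691]
force: [-0.2, 0.8, -1.3]
width: 0.0699
gripper_force: 0.0
```

```bash
python3 - <<'E'
from h import *
a=grab('scene','s4');b=grab('side','d4');w=grab('wrist','w4')
r=lambda im,x,y,w,h,s:cv2.resize(im[y:y+h,x:x+w],None,fx=s,fy=s,interpolation=cv2.INTER_CUBIC)
cv2.imwrite('pics/c5.png',np.vstack([np.hstack([r(a['color'],190,190,80,60,5),r(b['color'],270,125,80,60,5)]),r(w['color'],160,130,320,120,2.5)]))
E
```

```text
(no output)
```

View pics/c5.png

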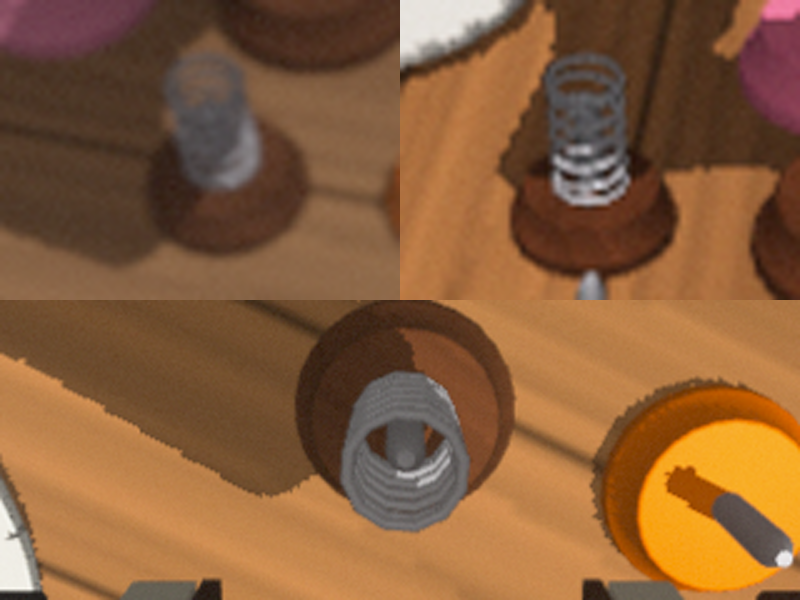

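The spring stands upright on the wood around the rod, with the rod centred at (322,192) in the wrist view. The grinder is standing and the gripper is clear, so I'm handing in.

```bash
python3 -c "
from station import order
print(order.job_done())"
```

```text
the job is handed in; nothing more can be done
None
```

The tall spring stands upright and fully down on the wood around the small dark-wood grinder's rod, released, with the grinder standing and the short spring not touched; the job is handed in, and no verdict came back.

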